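Slip the slotted weight onto the load tester's spindle

TASK

The load tester is to be checked with the thicker of the two slotted steel weights in the white rack. Lift that weight out of the rack, lay it flat on the bench and let go, then take it again by its two flat sides so that its slot is free; slide it sideways, slot first, round the tester's spindle under the button head, and lower it until it sits flat on the pan with its underside recesses over the two pins. Let go of it, and leave the thinner weight, the small beaker, the open dish and the forceps where they are.

Things in the scene. Friction and masses are not known exactly. Their poses are not given: they have to be found in the camera images.
- thick_weight_mid (a point): Centre, half-way up, of the thicker slotted steel weight: loose C-shaped block, 62 (x) x 54 (y) x 18 mm thick, 0.24 to 0.4 kg, flat-sided. A slot 11 mm wide, right through it, runs from x = -6 mm out through the +x end. Two recesses 13 x 13 x 6 mm deep in the underside at x = 0, y = +-16 mm. Starts flat in either bay of the rack, slot to the rack's +x.
- thin_weight_mid (a point): Centre of the thinner slotted steel weight, of the same outline but 10 mm thick; it starts in the other bay of the rack and stays there.
- rack: Fixed white rack, left or right of the tester; origin on the bench below its middle. Floor 12 mm high and 50 mm long (x): the weights on it overhang 6 mm at both open ends. Two bays, centres at y = +-32.5 mm, 59 mm wide between walls 6 mm thick, 64 mm long, 32 mm high (136 mm overall in y). So a weight there can be gripped only by its two x ends, one finger across its slot's mouth.
- tester: Fixed grey load tester, origin on the bench under the spindle's axis. Base slab x = -45 to +95 mm, y = -50 to +50 mm, top at 28 mm; control housing on it from x = +45 to +95 mm, top at 92 mm, with a dark screen on top. So the weight comes in along the tester's +x, slot first.
- pan (a point): Centre of the pan's top, 62 mm above the bench; axes as tester's. Pan: 44 mm diameter, 10 mm thick, on a slim neck. On it 2 tapered pins, 8 mm diameter, 4.5 mm high, at y = +-16 mm. From its centre rises the spindle, 6 mm diameter; its button head, 22 mm diameter, is 34 to 42 mm above the pan. The weight passes with its underside 5 to 15 mm above the pan; seated, its centre is 9 mm above it.
- small_beaker_mid (a point): Centre of a small loose glass beaker, 47 mm wide, 57 mm high; a bystander.
- dish_mid (a point): Centre of a loose open petri dish with seedlings, 62 mm across, 23 mm high; a bystander.
- forceps_mid (a point): Centre of loose steel forceps lying on the bench, 115 mm long, 9 mm high; a bystander. Beyond them to the right stands a fixed stereo microscope (its foot from about y = -0.45 m to the right, x = 0.40 to 0.75 m, tall): keep the arm clear of it, drawing the arm in before swinging past.
Things that resemble listed ones, but are neither listed nor needed, are in the scene too. Leave any purple look-alike of the part that bears thick_weight_mid alone.

How it is judged:
By the outcome, as a careful person would: the job done as asked, in the order asked, and still so for the second after the job is handed in, with the robot touching nothing.
It also fails if it takes over 58 s, if anything falls off the work surface, if the arm or the gripper's body presses on something with over 40 N, if the wrist force passes 120 N, or if a joint passes its speed limit or range.

ROBOT

A 7-joint arm with a two-finger parallel gripper is mounted at the origin on a cart in front of the work surface, level with it; the furniture and walls round the work are solid. World frame = base frame: x ahead of the robot, y to its left, z up, the work surface at z = 0. Lengths are in m, angles in rad, forces in N, time in s.
With the tool pointing down it reaches from about 0.425 to 0.925 m from the base axis. Payload 6.8 kg.
Tool frame: the origin (TCP) lies at the very end of the fingers, on their centre line; the grasp point (between the pads) lies 19 mm behind it; z points along the fingers, y is the direction in which the jaws open and shut (so a half turn about z gives the same grasp; the last joint's range is limited). The gripper opens to 85 mm and grips with 20 to 120 N. Pads are 22 mm wide; open, the fingers measure 114 mm over their backs; the gripper's body (76 mm by 85 mm) begins 54 mm behind the grasp point. The pads swing forward as they close: fully open they stand 13 mm farther back than shut.
Start: joints at [1.204, 0.477, 0.022, 1.555, -0.011, 1.109, -0.083], TCP at [0.173, -0.653, 0.231] pointing down, gripper open.
Joint ranges: [-2.96, 2.96], [-0.34, 2.1], [-1.41, 1.46], [0.24, 2.44], [-1.37, 4.51], [0.17, 1.92], [-2.96, 2.96]. Speed limits (rad/s): [2.39, 2.39, 3.14, 3.14, 3.14, 3.14, 3.14].

INTERFACE

Orientations are given as a unit quaternion [w, x, y, z].
In Python, from station import bot gives the robot as it stands.
- The arm moves only by the tool move_arm, never from a script. Its argument "commands" is text: rows parted by semicolons, each of 7 numbers parted by spaces: the opening, from 0 (shut) to 1 (fully open), then the shift along the tool's x, y, z in cm, then the turn, a rotation vector about the tool's x, y, z in degrees. In form: gripper tx ty tz rx ry rz; .... A call has 1 to 12 rows; each row shifts and turns the commanded pose from where the row before left it, along the tool's axes as they then stand; what a row does not reach is not made up. A row lasts 1/12 s, in which the tool goes at most 41.7 mm and 7.16 degrees, less where a joint would pass 70% of its speed; a pose out of reach is approached as far as the arm can. A call with a gripper value outside its range is refused whole. The fingers move at their own pace and stop on an object; "force" is the grip in N (left out, the last holds). Time passes only in rows, so rows that do not move let the fingers close. It gives the time, the measured TCP pose, the force and the opening at its end, in the units of the state.
- bot.get_obs(): the state, without advancing time (a new reading comes with each control period).
- bot.read_camera(name): name is "scene" or "top" or "wrist"; returns a dict with "img" (420x560x3 uint8, red, green, blue), "K" (3x3 intrinsics, pixels), "distortion" ([k1, k2, p1, p2, k3] as OpenCV has them; the pictures are not rectified), "rvec" (rotation vector, rad) and "tvec" (3), from world to camera coordinates, as OpenCV has them; the wrist camera has in their place "hand_eye" (4x4, takes a point from camera to tool coordinates, whose origin is the TCP and whose axes are the flange's). Camera axes: x right, y down, z forward; pixel columns grow to the right and rows downward; lengths in m; the calibration is good to about 2 mm. A picture is of the moment at which its call begins: read the wrist's pose just before it. There is no depth.
- bot.hand_in(): hands the job in, once; it reports no verdict.
The state is a dict: "t": time; "q": joint angles; "joint_vel": joint speeds; "joint_torque": joint torques, N m; "eef_pos": TCP position; "tool_rot": TCP orientation; "contact_force": force on the tool from outside, world axes, zero at the start; "torque": the same for the moment, N m; "gripper_width": opening from 0.0 (shut) to 1.0 (fully open).
Only numpy, scipy, OpenCV 4.12 (cv2) and the standard library are available. Lean on these libraries where they do the work, as an engineer would, in place of code of your own. Each camera call takes 0.05 s, during which the arm holds its last target. There are 200 camera calls.

## Working session

There is one attempt and no reset: what is moved stays moved. The work goes in short steps, Python scripts to look and compute and a tool call to move; the robot and the scene stay as the last step left them, time stands still between calls to the robot, and variables do not carry over. Pictures are saved under pics/ and viewed, about 8 in all and at most 12, crops included, and the job is handed in when it is done.

Besides the shell and the picture viewer there is one more tool, called after ">>>" by a JSON object that holds its "name" and its "arguments", one argument or row to a line. move_arm: Moves the arm, as the interface text tells. Its arguments: {"type":"object","properties":{"commands":{"type":"string"},"force":{"type":"number"}},"required":["commands"]}

```bash
mkdir -p pics; ls; cat > h.py <<'E'
import numpy as np, cv2
from station import bot
from scipy.spatial.transform import Rotation as R
def cam(name):
    o=bot.get_obs(); c=bot.read_camera(name)
    if name=="wrist":
        q=o["tool_rot"]; T=np.eye(4); T[:3,:3]=R.from_quat([q[1],q[2],q[3],q[0]]).as_matrix(); T[:3,3]=o["eef_pos"]
        W=np.linalg.inv(T@np.array(c["hand_eye"])); c["rvec"]=cv2.Rodrigues(W[:3,:3])[0]; c["tvec"]=W[:3,3]
    return c
def save(c,n): cv2.imwrite(f"pics/{n}.png",c["img"][:,:,::-1])
def proj(c,P): return cv2.projectPoints(np.array(P,float).reshape(-1,3),np.array(c["rvec"],float),np.array(c["tvec"],float),np.array(c["K"]),np.array(c["distortion"]))[0].reshape(-1,2)
def ray(c,uv,z):
    "pixels -> world points on plane z"
    n=cv2.undistortPoints(np.array(uv,float).reshape(-1,1,2),np.array(c["K"]),np.array(c["distortion"])).reshape(-1,2)
    M=cv2.Rodrigues(np.array(c["rvec"],float))[0]; C=-M.T@np.array(c["tvec"],float).ravel()
    d=np.c_[n,np.ones(len(n))]@M
    return C+d*((np.asarray(z)-C[2])/d[:,2])[:,None]
E
python3 - <<'E'
from h import *
print(bot.get_obs())
for n in("top","scene"):
    c=cam(n); save(c,n+"0"); M=cv2.Rodrigues(np.array(c["rvec"],float))[0]; print(n,-M.T@np.array(c["tvec"]).ravel(), M[2],c["K"])
E
```

```text
pics
{'t': 0.0, 'q': array([ 1.20392196,  0.47782674,  0.02236635,  1.55646474, -0.01151591,
        1.10932398, -0.0831511 ]), 'joint_vel': array([ 0.00062931,  0.00057347,  0.00024717,  0.00017526, -0.00213948,
        0.00042694,  0.00128365]), 'joint_torque': array([ 4.98897589e-04, -5.96445322e+01,  1.60808779e+00, -2.81204438e+01,
        1.24809542e-02,  9.42626910e-03,  3.84603309e-07]), 'eef_pos': array([ 0.17254643, -0.651944  ,  0.23030278]), 'tool_rot': array([-9.27614818e-04,  9.91644600e-01,  1.28996477e-01, -1.91426583e-04]), 'contact_force': array([-1.15764434,  0.48986484,  0.4129186 ]), 'torque': array([0.01474706, 0.00653971, 0.04789478]), 'gripper_width': 0.9978007951937885}
top [ 0.41718025 -0.11319811  1.27511194] [ 0.1378486   0.01500826 -0.9903396 ] [[511.85208484   0.         281.69042581]
 [  0.         511.85208484 205.60864391]
 [  0.           0.           1.        ]]
scene [-0.04327289  0.43444749  0.80831607] [ 0.56545001 -0.4880074  -0.66491733] [[496.71745102   0.         289.16103689]
 [  0.         496.71745102 214.02300916]
 [  0.           0.           1.        ]]
```

View pics/top0.png

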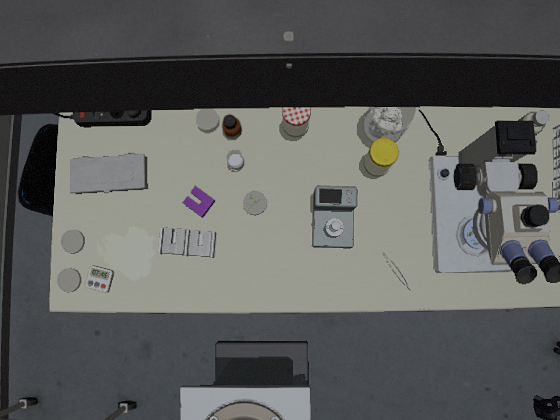

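View pics/scene0.png

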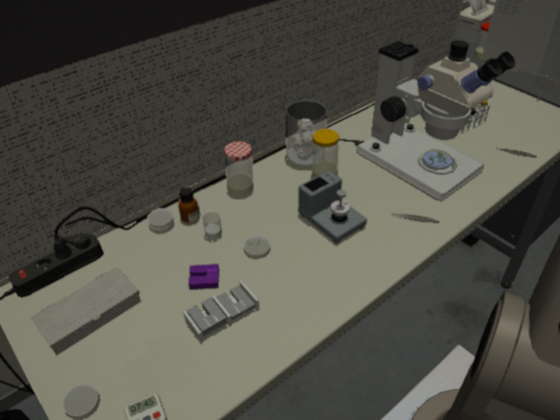

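The top view shows the rack at about (188,243) with its slots pointing up, the tester at (333,217) with its housing up, the purple look-alike at (199,201), and the forceps at (397,270). I'll enlarge the rack and tester.

```bash
python3 - <<'E'
import cv2, numpy as np
from h import *
t=cv2.imread("pics/top0.png"); s=cv2.imread("pics/scene0.png")
a=cv2.resize(t[222:262,155:220],None,fx=6,fy=6,interpolation=cv2.INTER_CUBIC)
b=cv2.resize(t[180:255,303:363],None,fx=6,fy=6,interpolation=cv2.INTER_CUBIC)
d=cv2.resize(s[278:340,180:262],None,fx=4.7,fy=4.7,interpolation=cv2.INTER_CUBIC)
W=np.zeros((600,790,3),np.uint8)
W[:240,:390]=a; W[:450,400:760]=b; W[245:245+d.shape[0],:d.shape[1]]=d[:355]
cv2.imwrite("pics/crop0.png",np.clip(W*1.3,0,255).astype(np.uint8))
c=cam("top")
for n,uv,z in[("rack centre approx",(188,243),.03),("button",(335,227),.104),("base TL",(314,188),.092),("base BL",(312,246),.028),("base BR",(353,247),.028),("forceps",(397,271),0)]: print(n,ray(c,[uv],z)[0].round(3))
E
```

```text
rack centre approx [0.5   0.136 0.03 ]
button [ 0.529 -0.217  0.104]
base TL [ 0.623 -0.171  0.092]
base BL [ 0.491 -0.167  0.028]
base BR [ 0.487 -0.267  0.028]
forceps [ 0.428 -0.379  0.   ]
```

View pics/crop0.png

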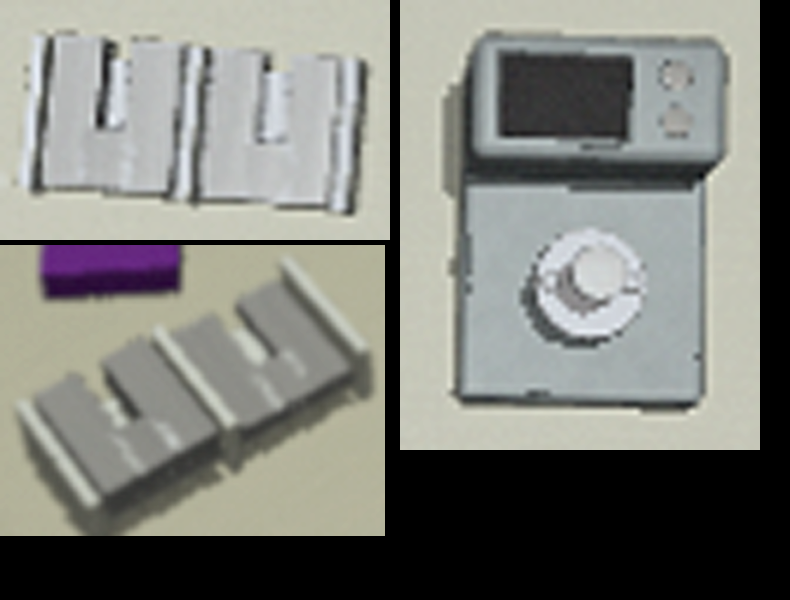

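>>> {"name": "move_arm", "arguments": {
  "commands": "1 1.3 -3.2 -0.5 0 0 0;1 1.3 -3.2 -0.5 0 0 0;1 1.3 -3.2 -0.5 0 0 0;1 1.3 -3.2 -0.5 0 0 0;1 1.3 -3.2 -0.5 0 0 0;1 1.3 -3.2 -0.5 0 0 0;1 2.7 -1.9 -0.5 0 0 0;1 2.7 -1.9 -0.5 0 0 0;1 2.7 -1.9 -0.5 0 0 0;1 2.7 -1.9 -0.5 0 0 0;1 2.7 -1.9 -0.5 0 0 0;1 2.7 -1.9 -0.5 0 0 0"
}}

```text
t: 1.15
eef_pos: [0.327, -0.2938, 0.2916]
tool_rot: [0.0, 0.992, 0.129, -0.0]
contact_force: [0.6, 0.1, -0.7]
gripper_width: 1.0
```

>>> {"name": "move_arm", "arguments": {
  "commands": "1 1.8 -2.9 0 0 0 0;1 1.8 -2.9 0 0 0 0;1 1.8 -2.9 0 0 0 0;1 1.8 -2.9 0 0 0 0;1 1.8 -2.9 0 0 0 0;1 1.8 -2.9 0 0 0 0;1 1.8 -2.9 0 0 0 0;1 1.8 -2.9 0 0 0 0;1 1.8 -2.9 0 0 0 0;1 1.8 -2.9 0 0 0 0;1 1.8 -2.9 0 0 0 0;1 1.8 -2.9 0 0 0 0"
}}

```text
t: 2.15
eef_pos: [0.4462, 0.0979, 0.2914]
tool_rot: [0.0, 0.992, 0.129, 0.0]
contact_force: [0.7, -0.2, -0.8]
gripper_width: 1.002
```

>>> {"name": "move_arm", "arguments": {
  "commands": "1 0 0 0 0 0 -6.5;1 0 0 0 0 0 -6.5;1 0 0 0 0 0 -6.5;1 0 0 0 0 0 -6.5;1 0 0 0 0 0 -6.5;1 0 0 0 0 0 -6.5;1 0 0 0 0 0 -6.5;1 0 0 0 0 0 -6.5;1 0 0 0 0 0 -6.5;1 0 0 0 0 0 -6.5;1 0 0 0 0 0 -6.5;1 0 0 0 0 0 0"
}}

```text
t: 3.15
eef_pos: [0.446, 0.0962, 0.2911]
tool_rot: [-0.0, 0.728, 0.685, -0.0]
contact_force: [-0.7, -0.1, -0.1]
gripper_width: 1.004
```

```bash
python3 - <<'E'
from h import *
o=bot.get_obs(); print(o["eef_pos"],o["tool_rot"],o["q"])
c=cam("wrist"); save(c,"w1"); print(np.array(c["hand_eye"]).round(3), c["K"][0][0])
print(proj(c,[[.5,.136,.03],[.53,-.217,.1]]))
im=c["img"][:,:,::-1]; cv2.imwrite("pics/w1b.png",np.clip(cv2.resize(im,(800,600))*1.2,0,255).astype(np.uint8))
E
```

```text
[0.4460027  0.09622873 0.29111042] [-9.66770163e-05  7.28094797e-01  6.85476416e-01 -2.00308166e-04] [ 0.42415402  0.12252999 -0.82214648  1.93521049  0.09935495  1.12512847
 -0.4975023 ]
[[ 0.    -0.958 -0.288  0.074]
 [ 1.     0.     0.    -0.   ]
 [ 0.    -0.288  0.958 -0.143]
 [ 0.     0.     0.     1.   ]] 366.0618427452761
[[330.88497758 132.69549926]
 [369.94882136 440.32273789]]
```

View pics/w1.png

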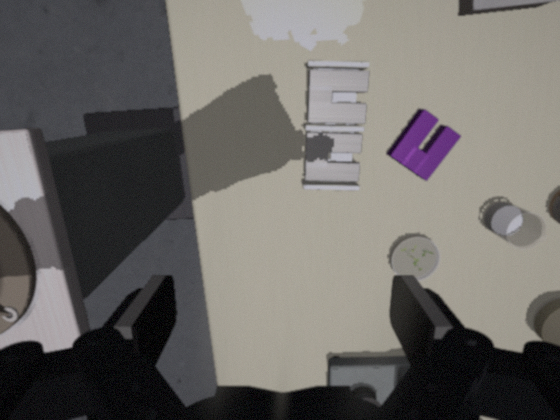

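The wrist view shows the rack at x 305–369, y 62–190, slots to the right and the two bays stacked. I can't tell the thickness from here, so I'll move closer.

>>> {"name": "move_arm", "arguments": {
  "commands": "1 1.5 1.3 2.3 0 0 0;1 1.5 1.3 2.3 0 0 0;1 1.5 1.3 2.3 0 0 0;1 1.5 1.3 2.3 0 0 0;1 0 0 0 0 0 0;1 0 0 0 0 0 0"
}}

```text
t: 3.7
eef_pos: [0.5012, 0.1534, 0.1979]
tool_rot: [-0.001, 0.73, 0.684, -0.001]
contact_force: [0.6, 0.3, 0.3]
gripper_width: 0.997
```

```bash
python3 - <<'E'
from h import *
o=bot.get_obs(); print(o["eef_pos"],o["tool_rot"])
c=cam("wrist"); save(c,"w2"); np.savez("w2.npz",**{k:c[k] for k in("img","K","distortion","rvec","tvec")})
p=proj(c,[[.5,.136,.03]])[0]; print(p)
u,v=p.astype(int); x0=max(0,u-130); y0=max(0,v-97)
cr=c["img"][y0:y0+195,x0:x0+260,::-1]; print(x0,y0,cr.shape)
cv2.imwrite("pics/w2c.png",cv2.resize(cr,None,fx=3,fy=3,interpolation=cv2.INTER_CUBIC))
E
```

```text
[0.50118472 0.15342616 0.19785906] [-0.00132967  0.72990631  0.68354477 -0.00124743]
[283.90463465 210.65858369]
153 113 (195, 260, 3)
```

View pics/w2c.png

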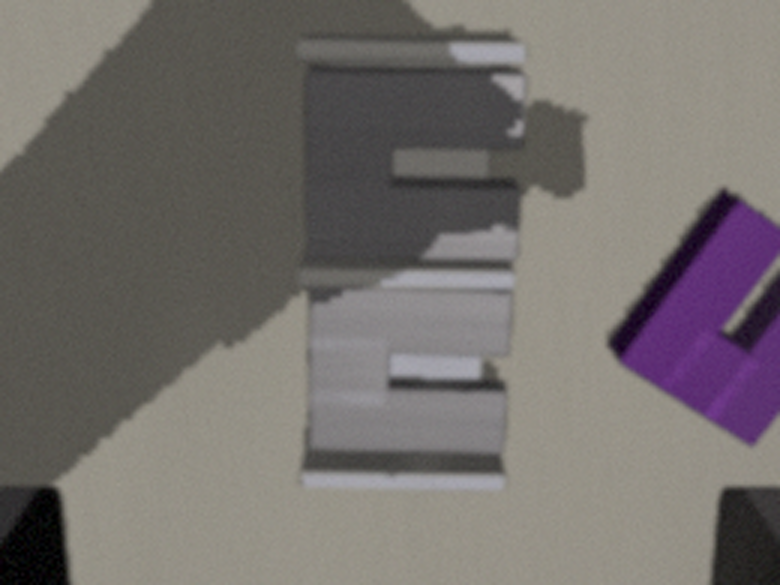

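The upper (+y) bay shows its weight nearly level with the wall tops. The lower bay shows a deep exposed wall (crop y 450–473) and a thin slot wall, so the +y bay looks thick. I'll test that numerically.

```bash
cat > fit.py <<'E'
from h import *
from scipy.optimize import least_squares
def fit(c,obj,pix,z,p0):
    "planar pose x,y,yaw (and z if z is None) of object points at height z"
    obj=np.array(obj,float); pix=np.array(pix,float)
    def f(p):
        co,s=np.cos(p[2]),np.sin(p[2]); zz=p[3] if z is None else z
        W=np.c_[p[0]+co*obj[:,0]-s*obj[:,1],p[1]+s*obj[:,0]+co*obj[:,1],np.full(len(obj),zz)]
        return (proj(c,W)-pix).ravel()
    r=least_squares(f,p0 if z is not None else list(p0)+[.03]); return r.x, r.fun.reshape(-1,2).round(1).tolist()
E
python3 - <<'E'
from fit import *
c=dict(np.load("w2.npz"))
F=lambda L:np.array(L)/3+[153,113]
rk,res=fit(c,[(-.032,.068),(.032,.068),(-.032,-.068),(.032,-.068)],F([(299,40),(526,40),(303,488),(503,488)]),.032,[.5,.136,0]); print("rack",rk.round(4),res)
# weight: corners BL,BR, slot end corners, TL
for nm,pts in (("upper",[(306,70),(305,262),(519,258),(392,150),(392,186)]),("lower",[(310,450),(505,450),(389,354),(389,389)])):
    ob=[(-.031,.027),(-.031,-.027),(.031,-.027),(-.006,.0055),(-.006,-.0055)]
    if nm=="lower": ob=ob[1:]
    for z in (.022,.030,None):
        x,res=fit(c,ob,F(pts),z,[.5,.16,0]); print(nm,z,x.round(4),res)
co,s=np.cos(rk[2]),np.sin(rk[2])
for y in(.0325,-.0325): print("bay",y,rk[0]-s*y,rk[1]+co*y)
E
```

```text
rack [ 0.5047  0.1409 -0.0781] [[-1.3, -0.8], [0.9, 0.2], [-0.9, -0.0], [1.3, 0.9]]
upper 0.022 [ 0.5082  0.1712 -0.0692] [[-0.2, 1.4], [1.2, -1.6], [-1.2, 0.0], [0.2, -0.2], [0.1, 0.2]]
upper 0.03 [ 0.5084  0.1727 -0.0695] [[-0.9, 0.4], [0.5, -1.0], [-0.1, 0.7], [0.3, -0.5], [0.2, 0.3]]
upper None [ 0.5084  0.1728 -0.0695  0.0303] [[-0.9, 0.4], [0.5, -0.9], [-0.0, 0.7], [0.3, -0.5], [0.2, 0.3]]
lower 0.022 [ 0.503   0.1083 -0.0649] [[-0.1, 0.3], [0.3, 0.3], [-0.1, -0.0], [-0.1, -0.5]]
lower 0.03 [ 0.5032  0.1116 -0.0653] [[-0.8, 0.6], [1.2, 0.7], [-0.2, -0.5], [-0.2, -0.7]]
lower None [ 0.5029  0.1072 -0.0648  0.0192] [[0.2, 0.1], [-0.0, 0.2], [-0.1, 0.1], [-0.1, -0.5]]
bay 0.0325 0.5071925035244625 0.17327739623691824
bay -0.0325 0.5021192450670816 0.10847568292141542
```

>>> {"name": "move_arm", "arguments": {
  "commands": "1 1.0 0.3 3.5 0 0 0;1 1.0 0.3 3.5 0 0 0;1 0 0 3.5 0 0 0;1 0 0 3 0 0 0;1 0 0 2.5 0 0 0;1 0 0 1.0 0 0 0;1 0 0 0 0 0 0;1 0 0 0 0 0 0"
}}

```text
t: 4.42
eef_pos: [0.51, 0.1724, 0.0307]
tool_rot: [0.001, 0.73, 0.684, 0.001]
contact_force: [0.0, 0.7, 1.0]
gripper_width: 0.999
```

```bash
python3 - <<'E'
from h import *
o=bot.get_obs(); print(o["eef_pos"],o["tool_rot"])
c=cam("wrist"); save(c,"w3")
E
```

```text
[0.51004299 0.17242047 0.03071805] [5.01172365e-04 7.29821368e-01 6.83637417e-01 6.33528778e-04]
```

View pics/w3.png

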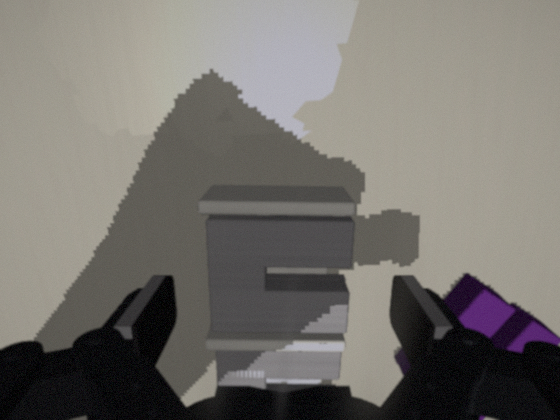

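The open fingers stand centred about the thick weight (weight x 207–350, pads at 175 and 392), with the slot facing the right finger. Lower and close.

>>> {"name": "move_arm", "arguments": {
  "commands": "1 0 -0.15 1.0 0 0 0;1 0 0 0.9 0 0 0;1 0 0 0 0 0 0;0 0 0 0 0 0 0;0 0 0 0 0 0 0;0 0 0 0 0 0 0;0 0 0 0 0 0 0;0 0 0 0 0 0 0;0 0 0 0 0 0 0;0 0 0 0 0 0 0",
  "force": 60
}}

```text
t: 5.3
eef_pos: [0.508, 0.1727, 0.011]
tool_rot: [0.0, 0.729, 0.684, 0.0]
contact_force: [-0.8, -1.5, 5.2]
gripper_width: 0.703
```

>>> {"name": "move_arm", "arguments": {
  "commands": "0 0 0 0 0 0 0;0 0 0 -0.5 0 0 0;0 0 0 -1.0 0 0 0;0 0 0 -1.5 0 0 0;0 0 0 -2.0 0 0 0;0 0 0 -2.0 0 0 0;0 0 0 -1 0 0 0;0 0 0 0 0 0 0"
}}

```text
t: 5.97
eef_pos: [0.5092, 0.1733, 0.0928]
tool_rot: [0.001, 0.729, 0.684, 0.002]
contact_force: [-0.2, 0.3, -2.9]
gripper_width: 0.705
```

```bash
python3 - <<'E'
from h import *
o=bot.get_obs(); print(o["eef_pos"],o["tool_rot"],o["contact_force"],o["gripper_width"])
c=cam("wrist"); save(c,"w4")
E
```

```text
[0.5091517  0.17327545 0.0928078 ] [0.000941   0.72945738 0.68402283 0.00195134] [-0.19843617  0.33248074 -2.93156317] 0.704644124431852
```

View pics/w4.png

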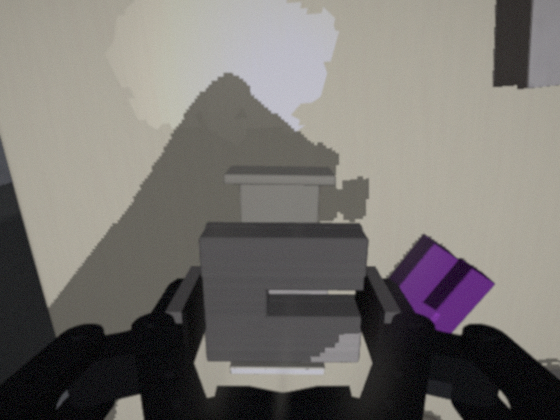

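The weight is held level between the fingers, its slot at (315,295) blocked by the right finger. The measured load is about 3 N. I'll carry it to clear bench at about (0.47, -0.05).

>>> {"name": "move_arm", "arguments": {
  "commands": "0 -1.2 -0.15 0 0 0 0;0 -2.4 -0.25 0 0 0 0;0 -3.0 -0.35 0 0 0 0;0 -3.0 -0.35 0 0 0 0;0 -3.0 -0.35 0 0 0 0;0 -3.0 -0.35 0 0 0 0;0 -3.0 -0.35 0 0 0 0;0 -2.4 -0.25 1 0 0 0;0 -1.4 -0.15 1.5 0 0 0;0 0 0 2 0 0 0;0 0 0 2 0 0 0;0 0 0 1 0 0 0"
}}

```text
t: 7.02
eef_pos: [0.4651, -0.0507, 0.0125]
tool_rot: [-0.002, 0.73, 0.684, -0.002]
contact_force: [0.0, -0.0, -3.5]
gripper_width: 0.712
```

>>> {"name": "move_arm", "arguments": {
  "commands": "0 0 0 0.5 0 0 0;0 0 0 0.3 0 0 0;0 0 0 0.2 0 0 0;0 0 0 0 0 0 0"
}}

```text
t: 7.35
eef_pos: [0.4682, -0.0491, 0.0055]
tool_rot: [0.0, 0.729, 0.684, 0.0]
contact_force: [0.3, 0.0, -3.8]
gripper_width: 0.706
```

```bash
python3 - <<'E'
from h import *
o=bot.get_obs(); print(o["eef_pos"],o["tool_rot"],o["contact_force"],o["gripper_width"])
c=cam("scene"); save(c,"s1"); p=proj(c,[o["eef_pos"]])[0].astype(int); print(p)
cr=c["img"][max(0,p[1]-75):p[1]+75,p[0]-100:p[0]+100,::-1]; cv2.imwrite("pics/s1c.png",cv2.resize(cr,None,fx=3.5,fy=3.5,interpolation=cv2.INTER_CUBIC))
E
```

```text
[ 0.4682296  -0.04910445  0.00552432] [1.76042240e-04 7.29221668e-01 6.84277501e-01 1.73755033e-04] [ 0.26986916  0.04501125 -3.7792122 ] 0.7064050789655187
[304 275]
```

>>> {"name": "move_arm", "arguments": {
  "commands": "0 0 0 0.3 0 0 0;0 0 0 0.2 0 0 0;0 0 0 0.1 0 0 0;0 0 0 0 0 0 0;0 0 0 0 0 0 0"
}}

```text
t: 7.82
eef_pos: [0.4679, -0.0493, -0.0007]
tool_rot: [0.0, 0.729, 0.684, -0.0]
contact_force: [-0.2, 0.5, -3.9]
gripper_width: 0.704
```

>>> {"name": "move_arm", "arguments": {
  "commands": "0 0 0 0.1 0 0 0;0 0 0 0.1 0 0 0;0 0 0 0 0 0 0"
}}

```text
t: 8.07
eef_pos: [0.4681, -0.0494, -0.001]
tool_rot: [0.001, 0.729, 0.684, -0.001]
contact_force: [-7.4, 0.1, 23.6]
gripper_width: 0.715
```

>>> {"name": "move_arm", "arguments": {
  "commands": "0 0 0 -0.1 0 0 0;0.9 0 0 0 0 0 0;1 0 0 0 0 0 0;1 0 0 0 0 0 0;1 0 0 0 0 0 0;1 0 0 -1 0 0 0;1 0 0 -2 0 0 0;1 0 0 -3 0 0 0;1 0 0 -3 0 0 0;1 0 0 -3 0 0 0;1 0 0 -2 0 0 0;1 0 0 0 0 0 0"
}}

```text
t: 9.07
eef_pos: [0.4706, -0.0491, 0.1428]
tool_rot: [0.003, 0.729, 0.684, 0.002]
contact_force: [0.9, -0.5, -0.1]
gripper_width: 1.003
```

```bash
python3 - <<'E'
from h import *
o=bot.get_obs(); print(o["eef_pos"],o["tool_rot"],o["contact_force"],o["gripper_width"])
c=cam("wrist"); np.savez("w5.npz",**{k:c[k] for k in("img","K","distortion","rvec","tvec")})
im=c["img"][:,:,::-1]
cv2.imwrite("pics/w5.png",cv2.resize(im,(800,600),interpolation=cv2.INTER_CUBIC))
E
```

```text
[ 0.47058451 -0.04906457  0.14276801] [0.00287088 0.72939168 0.68408682 0.00218193] [ 0.86084502 -0.51724339 -0.06028394] 1.0032402460890844
```

View pics/w5.png

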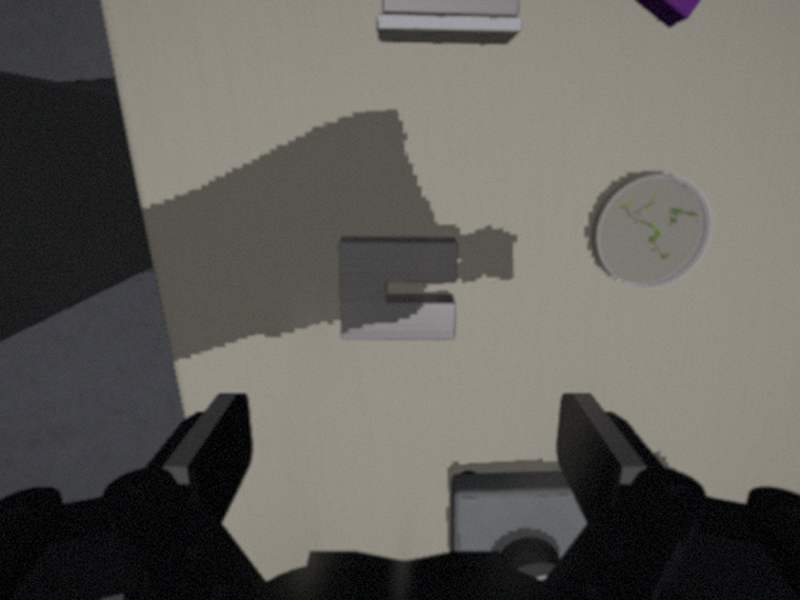

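The weight lies flat and free at about (398,290) in this 800-px view, with the slot to the right, and the dish is clear. Next I'll turn the tool and look at the tester.

>>> {"name": "move_arm", "arguments": {
  "commands": "1 -3.2 1.6 -1.2 0 0 0;1 -3.2 1.6 -1.2 0 0 0;1 -3.2 1.6 -1.2 0 0 0;1 -3.2 1.6 -1.2 0 0 0;1 -3.2 1.6 -1.2 0 0 0;1 0 0 0 0 0 7;1 0 0 0 0 0 7;1 0 0 0 0 0 7;1 0 0 0 0 0 7;1 0 0 0 0 0 7;1 0 0 0 0 0 7;1 0 0 0 0 0 7"
}}

```text
t: 10.12
eef_pos: [0.5367, -0.2138, 0.197]
tool_rot: [-0.001, 0.948, 0.317, -0.001]
contact_force: [0.5, -0.1, -0.5]
gripper_width: 1.0
```

>>> {"name": "move_arm", "arguments": {
  "commands": "1 0 0 0 0 0 7;1 0 0 0 0 0 7;1 0 0 0 0 0 7;1 0 0 0 0 0 7;1 0 0 0 0 0 7;1 0 0 0 0 0 6;1 0 0 0 0 0 0;1 0 0 0 0 0 0"
}}

```text
t: 10.78
eef_pos: [0.537, -0.2138, 0.1974]
tool_rot: [-0.0, 1.0, -0.03, -0.001]
contact_force: [0.3, 0.2, 0.3]
gripper_width: 0.998
```

```bash
python3 - <<'E'
from fit import *
c=dict(np.load("w5.npz")); F=lambda L:np.array(L)*.7
print(fit(c,[(-.031,-.027),(.031,-.027),(-.006,-.0055),(-.031,.027),(.031,.027)],F([(341,339),(454,339),(387,302),(340,243),(457,243)]),.018,[.47,-.05,0]))
o=bot.get_obs(); print(o["eef_pos"],o["tool_rot"],o["q"].round(2),2*np.degrees(np.arctan2(o["tool_rot"][2],o["tool_rot"][1])))
c=cam("wrist"); np.savez("w6.npz",**{k:c[k] for k in("img","K","distortion","rvec","tvec")})
cv2.imwrite("pics/w6.png",cv2.resize(c["img"][:,:,::-1],(800,600),interpolation=cv2.INTER_CUBIC))
E
```

```text
(array([ 0.46793907, -0.04900905, -0.07086992]), [[0.0, 0.6], [0.5, 0.9], [-0.1, 0.2], [-1.3, -1.0], [0.9, -0.5]])
[ 0.53697742 -0.21376293  0.19742741] [-1.60467466e-04  9.99542582e-01 -3.02303212e-02 -8.54041964e-04] [ 0.58  0.38 -0.39  1.81  0.17  0.99 -1.51] -3.464668795785361
```

View pics/w6.png

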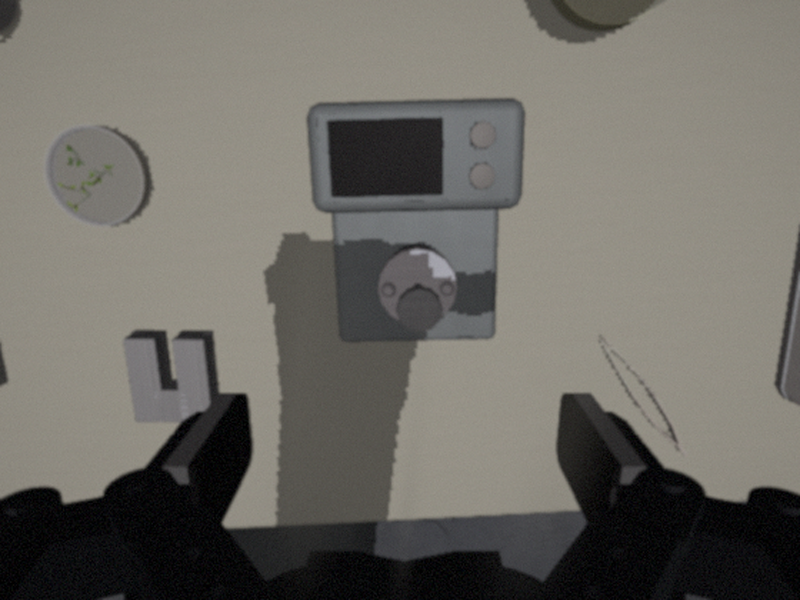

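The tester view (800 px) shows the pins at (389,290) and (447,289), the button head at (420,309), and the slab's front corners at (341,341) and (495,338). The weight is lower left with its slot pointing up.

```bash
python3 - <<'E'
from fit import *
c=dict(np.load("w6.npz")); F=lambda L:np.array(L)*.7
z=np.array([.0665,.0665,.104,.062,.062,.028,.028,.092,.092])
print(fit(c,[(0,.016),(0,-.016),(0,0),(0,.022),(0,-.022),(-.045,.05),(-.045,-.05)],F([(389,290),(447,289),(420,309),(377.5,290),(457.5,289),(340,341),(496,339)]),z[:7],[.54,-.217,0]))
print("w",fit(c,[(-.031,-.027),(-.031,.027),(.031,.027),(.031,-.027),(-.006,.0055),(-.006,-.0055)],F([(211,420),(135,422),(125,339),(213,339),(162,390),(178,390)]),.018,[.47,-.05,0]))
# refine button by contour
im=c["img"]; g=cv2.cvtColor(im,cv2.COLOR_RGB2GRAY)
h=cv2.HoughCircles(cv2.resize(cv2.GaussianBlur(g,(3,3),0)[180:245,250:335],None,fx=4,fy=4),cv2.HOUGH_GRADIENT,1,60,param1=80,param2=15,minRadius=50,maxRadius=130)
print(None if h is None else [(x/4+250,y/4+180,r/4) for x,y,r in h[0][:4]])
E
```

```text
(array([ 0.53508513, -0.22059244, -0.04010399]), [[-0.3, 0.0], [0.4, -0.1], [0.2, 0.9], [0.3, -1.3], [0.2, -1.7], [-0.8, 1.6], [-0.2, 0.9]])
w (array([ 0.46776542, -0.05092689, -0.11046512]), [[1.4, 2.8], [0.2, -1.2], [0.6, -1.8], [-3.7, 0.9], [0.8, -0.7], [0.9, -0.1]])
None
```

>>> {"name": "move_arm", "arguments": {
  "commands": "1 -1.3 -2.7 0 0 0 0;1 -1.3 -2.7 0 0 0 0;1 -1.3 -2.7 0 0 0 0;1 -1.3 -2.7 2 0 0 0;1 -1.3 -2.7 3 0 0 0;1 -1.4 -2.5 3 0 0 0;1 0 0 3 0 0 0;1 0 0 3 0 0 0;1 0 0 2 0 0 0;1 0 0 0.5 0 0 0;1 0 0 0 0 0 0"
}}

```text
t: 11.75
eef_pos: [0.468, -0.0497, 0.0326]
tool_rot: [-0.0, 1.0, -0.031, -0.002]
contact_force: [-0.2, 0.6, 0.0]
gripper_width: 1.0
```

```bash
python3 - <<'E'
from h import *
o=bot.get_obs(); print(o["eef_pos"],o["tool_rot"],2*np.degrees(np.arctan2(o["tool_rot"][2],o["tool_rot"][1])))
c=cam("wrist"); save(c,"w7"); np.savez("w7.npz",**{k:c[k] for k in("img","K","distortion","rvec","tvec")})
E
```

```text
[ 0.46797719 -0.04966914  0.03261177] [-2.17274987e-04  9.99516988e-01 -3.10329301e-02 -1.64320753e-03] -3.5566877608967746
```

View pics/w7.png

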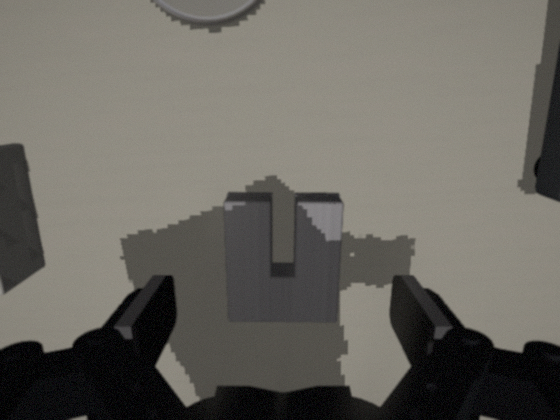

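The weight is centred between the fingers (x 226–342 against pads at 175 and 392), with the slot ahead and free. Lower and grip.

>>> {"name": "move_arm", "arguments": {
  "commands": "1 0 0 1.5 0 0 0;1 0 0 1.0 0 0 0;1 0 0 0.6 0 0 0;1 0 0 0 0 0 0;0.4 0 0 0 0 0 0;0 0 0 0 0 0 0;0 0 0 0 0 0 0;0 0 0 0 0 0 0;0 0 0 0 0 0 0;0 0 0 0 0 0 0;0 0 0 0 0 0 0",
  "force": 60
}}

```text
t: 12.72
eef_pos: [0.4696, -0.0498, 0.0038]
tool_rot: [0.0, 0.999, -0.032, 0.001]
contact_force: [-1.8, 0.7, 7.9]
gripper_width: 0.61
```

>>> {"name": "move_arm", "arguments": {
  "commands": "0 0 0 -0.5 0 0 0;0 0 0 -1.2 0 0 0;0 0 0 -2 0 0 0;0 0 0 -2 0 0 0;0 0 0 -2 0 0 0;0 0.1 1.4 0 0 0 -1.2;0 0.2 2.8 0 0 0 0;0 0.2 3.4 0 0 0 0;0 0.2 3.4 0 0 0 0;0 0.2 3.4 0 0 0 0;0 0.1 1.6 0 0 0 0;0 0 0.8 0 0 0 0"
}}

```text
t: 13.72
eef_pos: [0.4706, -0.2218, 0.0798]
tool_rot: [0.001, 1.0, -0.024, -0.0]
contact_force: [0.2, 0.3, -4.1]
gripper_width: 0.611
```

>>> {"name": "move_arm", "arguments": {
  "commands": "0 0 0 0 0 0 0;0 0 0 0 0 0 0"
}}

```text
t: 13.88
eef_pos: [0.4712, -0.217, 0.0797]
tool_rot: [-0.001, 1.0, -0.021, -0.0]
contact_force: [0.2, 0.2, -3.9]
gripper_width: 0.613
```

```bash
python3 - <<'E'
from h import *
o=bot.get_obs(); print(o["eef_pos"],o["tool_rot"],2*np.degrees(np.arctan2(o["tool_rot"][2],o["tool_rot"][1])),o["contact_force"],o["gripper_width"])
c=cam("wrist"); save(c,"w8"); np.savez("w8.npz",**{k:c[k] for k in("img","K","distortion","rvec","tvec")})
cv2.imwrite("pics/w8b.png",cv2.resize(c["img"][:,:,::-1][60:360,80:480],(800,600),interpolation=cv2.INTER_CUBIC))
E
```

```text
[ 0.4712489  -0.21700858  0.07972976] [-5.05048099e-04  9.99770679e-01 -2.14070366e-02 -2.68618495e-04] -2.4532534921289857 [ 0.20123375  0.16418543 -3.91028927] 0.612699525266864
```

View pics/w8b.png

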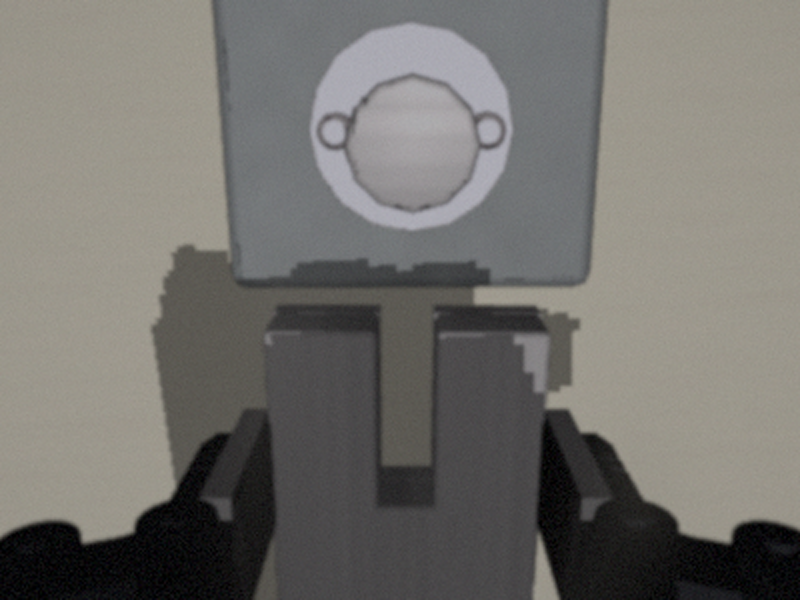

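The held weight's front corners are at (267,332) and (547,332), with slot edges at x 380 and 437. The pan pins are at (334,130) and (488,130) and the button at (412,143). I'll fit both in the same picture.

```bash
python3 - <<'E'
from fit import *
c=dict(np.load("w8.npz")); F=lambda L:np.array(L)/2+[80,60]
z=np.array([.0665,.0665,.104,.062,.062,.062,.062])
t,r=fit(c,[(0,.016),(0,-.016),(0,0),(0,.022),(0,-.022),(.022,0),(-.022,0)],F([(334,130),(488,130),(412,144),(310,127),(512,127),(411,22),(411,230)]),z,[.54,-.217,0]); print("T",t,r)
for zz in(.094,None):
    w,r=fit(c,[(.031,.027),(.031,-.027),(.031,.0055),(.031,-.0055),(-.006,.0055),(-.006,-.0055)],F([(267,332),(547,332),(380,332),(436,332),(376.5,506),(435.5,506)]),zz,[.47,-.217,0])
    print("W",w,r)
    R2=lambda a:np.array([[np.cos(a),-np.sin(a)],[np.sin(a),np.cos(a)]])
    d=R2(t[2]).T@(w[:2]-t[:2]); print("weight in tester frame",d,np.degrees(w[2]-t[2]))
o=bot.get_obs(); a=2*np.arctan2(o["tool_rot"][2],o["tool_rot"][1]); print(a, "move in tool cm:",(R2(a).T@(t[:2]-w[:2]))*[100,-100])
E
```

```text
T [ 0.53509615 -0.21997289 -0.04177029] [[-0.1, 0.0], [0.0, -0.0], [0.4, -0.2], [-1.1, 0.9], [0.9, 0.9], [-0.0, -1.6], [-0.2, 0.2]]
W [ 0.46934736 -0.21623895 -0.0468018 ] [[-2.8, -0.4], [3.0, 0.1], [-1.2, -0.2], [0.5, -0.1], [1.2, 0.5], [-0.8, 0.6]]
weight in tester frame [-0.06584737  0.00098513] -0.28828452245954184
W [ 0.46806388 -0.21619241 -0.04680232  0.09088295] [[-1.0, 0.1], [1.3, 0.7], [-0.8, 0.4], [0.2, 0.5], [1.5, -1.0], [-1.1, -0.9]]
weight in tester frame [-0.06713167  0.00097804] -0.28831401609629964
-0.0412507761031168 move in tool cm: [6.71311512 0.10129204]
```

>>> {"name": "move_arm", "arguments": {
  "commands": "0 0 0.1 0.2 0 0 -0.3;0 0 0 0 0 0 0;0 1 0 0 0 0 0;0 1 0 0 0 0 0;0 1 0 0 0 0 0;0 0.8 0 0 0 0 0;0 0 0 0 0 0 0;0 0 0 0 0 0 0"
}}

```text
t: 14.6
eef_pos: [0.5102, -0.2203, 0.0777]
tool_rot: [-0.0, 1.0, -0.019, 0.0]
contact_force: [0.2, -0.4, -4.3]
gripper_width: 0.61
```

```bash
python3 - <<'E'
from h import *
for i in range(3):
    o=bot.get_obs(); print(o["eef_pos"],2*np.degrees(np.arctan2(o["tool_rot"][2],o["tool_rot"][1])),o["contact_force"],o["torque"],o["gripper_width"])
    c=cam("wrist")
np.savez("w9.npz",**{k:c[k] for k in("img","K","distortion","rvec","tvec")}); save(c,"w9")
E
```

```text
[ 0.51020226 -0.22029168  0.07767524] -2.1423366587353483 [ 0.17720801 -0.43123812 -4.29483028] [-0.00711392  0.03412921  0.00437631] 0.6100449554405294
[ 0.50935458 -0.2204302   0.07755538] -2.1642173921424237 [ 0.49281036  0.41874727 -2.59915487] [-0.0430708   0.07342344 -0.03418229] 0.6170509143139159
[ 0.50894799 -0.22052985  0.07753007] -2.1778682119130512 [-0.63120757 -0.44093137 -3.18883762] [ 0.02513004 -0.06008376 -0.03042503] 0.6144789105289633
```

>>> {"name": "move_arm", "arguments": {
  "commands": "0 0.7 -0.05 0 0 0 0;0 0.8 0 0 0 0 0;0 0.8 0 0 0 0 0;0 0.5 0 0 0 0 0;0 0 0 0 0 0 0;0 0 0 0 0 0 0;0 0 0 0 0 0 0;0 0 0 0 0 0 0"
}}

```text
t: 15.42
eef_pos: [0.5371, -0.2211, 0.0777]
tool_rot: [-0.0, 1.0, -0.019, -0.0]
contact_force: [-0.1, -0.1, -3.0]
gripper_width: 0.611
```

```bash
python3 - <<'E'
from h import *
for i in range(4):
    o=bot.get_obs(); print(o["eef_pos"],2*np.degrees(np.arctan2(o["tool_rot"][2],o["tool_rot"][1])),o["contact_force"],o["gripper_width"])
    c=cam("wrist")
np.savez("w10.npz",**{k:c[k] for k in("img","K","distortion","rvec","tvec")}); save(c,"w10")
E
```

```text
[ 0.53708052 -0.22113456  0.07769725] -2.1778644670781353 [-0.13740724 -0.12934687 -3.03391407] 0.6109994666216563
[ 0.5371389  -0.22121101  0.0777846 ] -2.181777387158588 [-0.48688102  0.7796485  -4.59736818] 0.613451334757567
[ 0.53718714 -0.22119762  0.07780782] -2.1813205219572347 [-0.41611005 -0.70920807 -4.03251147] 0.6085440422832775
[ 0.53724968 -0.22122649  0.07783908] -2.1791736890795685 [-0.30917411 -0.53630068 -3.17763461] 0.6065544970377159
```

>>> {"name": "move_arm", "arguments": {
  "commands": "0 0 0 0.3 0 0 0;0 0 0 0.3 0 0 0;0 0 0 0.2 0 0 0;0 0 0 0 0 0 0;0 0 0 0 0 0 0"
}}

```text
t: 16.03
eef_pos: [0.5373, -0.221, 0.0695]
tool_rot: [-0.0, 1.0, -0.019, -0.0]
contact_force: [-0.5, -0.5, -3.4]
gripper_width: 0.61
```

>>> {"name": "move_arm", "arguments": {
  "commands": "0 0 0 0.1 0 0 0;0 0 0 0.1 0 0 0;0 0 0 0 0 0 0;0 0 0 0 0 0 0"
}}

```text
t: 16.37
eef_pos: [0.5375, -0.2211, 0.0678]
tool_rot: [0.0, 1.0, -0.019, -0.0]
contact_force: [0.5, 0.0, -4.1]
gripper_width: 0.612
```

>>> {"name": "move_arm", "arguments": {
  "commands": "0 0 0 0.1 0 0 0;0 0 0 0.1 0 0 0;0 0 0 0 0 0 0;0 0 0 0 0 0 0"
}}

```text
t: 16.7
eef_pos: [0.5376, -0.2212, 0.0659]
tool_rot: [0.0, 1.0, -0.019, 0.0]
contact_force: [-0.1, 0.8, -2.6]
gripper_width: 0.614
```

>>> {"name": "move_arm", "arguments": {
  "commands": "0 0 0 0.1 0 0 0;0 0 0 0 0 0 0;0 0 0 0 0 0 0"
}}

```text
t: 16.95
eef_pos: [0.5376, -0.2212, 0.0659]
tool_rot: [0.0, 1.0, -0.019, 0.0]
contact_force: [-3.5, 1.2, 6.8]
gripper_width: 0.614
```

Contact came at TCP z 0.0659 against 0.0658 predicted for fully seated (on the pin tops it would be 0.0703). Release and lift clear.

>>> {"name": "move_arm", "arguments": {
  "commands": "0 0 0 -0.1 0 0 0;0.8 0 0 0 0 0 0;1 0 0 0 0 0 0;1 0 0 0 0 0 0;1 0 0 0 0 0 0;1 0 0 -1 0 0 0;1 0 0 -2 0 0 0;1 0 0 -3 0 0 0;1 0 0 -3 0 0 0;1 0 0 -3 0 0 0;1 0 0 0 0 0 0;1 0 0 0 0 0 0"
}}

```text
t: 17.95
eef_pos: [0.5389, -0.2215, 0.1886]
tool_rot: [0.001, 1.0, -0.019, 0.002]
contact_force: [0.6, 1.1, -0.7]
gripper_width: 1.001
```

```bash
python3 - <<'E'
from h import *
o=bot.get_obs(); print(o["eef_pos"],o["contact_force"],o["gripper_width"])
c=cam("wrist"); np.savez("w11.npz",**{k:c[k] for k in("img","K","distortion","rvec","tvec")})
P=proj(c,[[.535,-.2203,.08]])[0].astype(int); print(P)
s=cam("scene"); Q=proj(s,[[.535,-.2203,.08]])[0].astype(int); save(s,"s2"); t=cam("top"); save(t,"t2")
x0,y0=P[0]-110,max(0,P[1]-110); a=c["img"][y0:y0+220,x0:x0+220,::-1]; print(x0,y0)
b=s["img"][Q[1]-45:Q[1]+45,Q[0]-40:Q[0]+40,::-1]
W=np.zeros((600,800,3),np.uint8); a=cv2.resize(a,None,fx=2.2,fy=2.2,interpolation=cv2.INTER_CUBIC); b=cv2.resize(b,None,fx=3.8,fy=3.8,interpolation=cv2.INTER_CUBIC)
W[:a.shape[0],:a.shape[1]]=a; W[:b.shape[0],490:490+b.shape[1]]=b[:,:310]
cv2.imwrite("pics/final.png",W)
# bystanders: compare top picture before/after
d=cv2.absdiff(cv2.imread("pics/top0.png"),cv2.imread("pics/t2.png")).max(2)
for n,(u,v) in dict(dish=(255,203),beaker=(235,161),forceps=(397,271),purple=(199,201),thin=(201,243)).items(): print(n,d[v-14:v+15,u-12:u+13].mean().round(1),d[v-14:v+15,u-12:u+13].max())
E
```

```text
[ 0.53892021 -0.22150438  0.18862749] [ 0.61774435  1.11035226 -0.68303666] 1.001327184178085
[282 215]
172 105
dish 8.2 12
beaker 8.4 12
forceps 30.3 98
purple 8.0 12
thin 8.5 19
```

View pics/final.png

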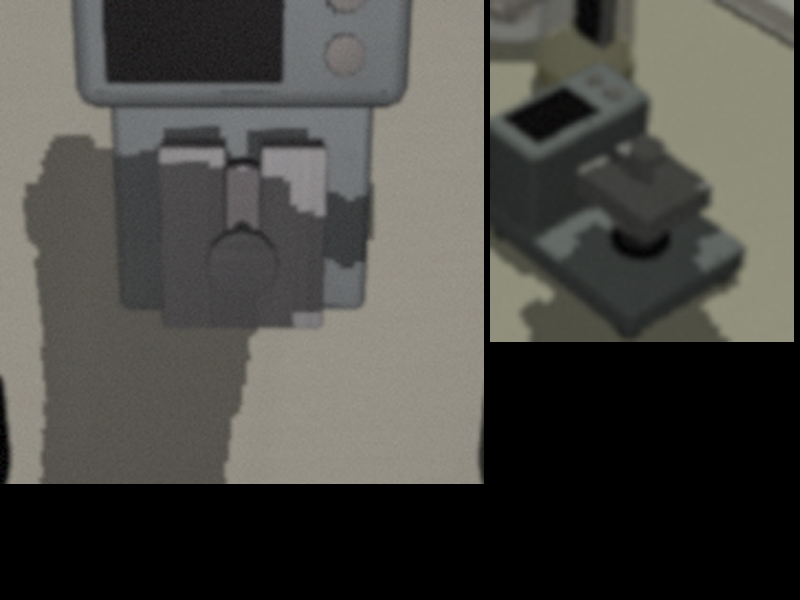

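The weight sits round the spindle on the pan, level in both views (top corners at (160,147), (326,147), (164,326) and (322,326)), and the gripper is clear. One numeric check, then hand in.

```bash
python3 - <<'E'
from fit import *
c=dict(np.load("w11.npz")); F=lambda L:np.array(L)/2.2+[172,105]
for z in(.080,None): print(fit(c,[(.031,.027),(.031,-.027),(-.031,.027),(-.031,-.027),(.031,.0055),(.031,-.0055)],F([(160,147),(326,147),(164,327),(322,327),(225,147),(261,147)]),z,[.535,-.22,0]))
# forceps: same-place check through local (edge) correlation, insensitive to shadow
a,b=[cv2.imread(f"pics/{n}.png",0) for n in("top0","t2")]
hp=lambda g:cv2.GaussianBlur(g.astype(np.float32),(0,0),1)-cv2.GaussianBlur(g.astype(np.float32),(0,0),3)
r=cv2.matchTemplate(hp(b)[240:302,372:424],hp(a)[248:294,380:416],cv2.TM_CCOEFF_NORMED); print(cv2.minMaxLoc(r))
o=bot.get_obs(); print(o["t"],o["contact_force"])
E
```

```text
(array([ 0.53556133, -0.2206167 , -0.03818491]), [[-1.2, -0.3], [1.2, -0.3], [-0.5, 0.8], [0.5, 0.7], [0.3, -0.3], [-0.2, -0.3]])
(array([ 0.53455496, -0.22058775, -0.03819066,  0.07584556]), [[-0.5, 0.1], [0.5, 0.1], [0.1, -0.2], [-0.1, -0.2], [0.4, 0.1], [-0.4, 0.1]])
(-0.1534126251935959, 0.32042643427848816, (10, 6), (8, 8))
18.1 [ 0.23438073 -0.58900093 -0.75768343]
```

```bash
python3 - <<'E'
from h import *
c=dict(np.load("w6.npz")); print("w6 forceps ends/mid",ray(c,np.array([(600,336),(679,450),(638,393)])*.7,.004).round(3).tolist())
t=cam("top"); print("top0 ends/mid",ray(t,[(385,253),(409,289),(397,271)],.004).round(3).tolist())
d=dict(np.load("w11.npz")); H=[]
hp=lambda g:cv2.GaussianBlur(g.astype(np.float32),(0,0),1)-cv2.GaussianBlur(g.astype(np.float32),(0,0),3)
g=[hp(cv2.cvtColor(k["img"],cv2.COLOR_RGB2GRAY)) for k in(c,d)]
q=np.array([[.38,-.33,.004],[.48,-.33,.004],[.48,-.43,.004],[.38,-.43,.004]])
w=[cv2.warpPerspective(g[i],cv2.getPerspectiveTransform(proj(k,q).astype(np.float32),np.float32([[0,0],[160,0],[160,160],[0,160]])),(160,160)) for i,k in enumerate((c,d))]
r=cv2.matchTemplate(w[1],w[0][15:145,15:145],cv2.TM_CCOEFF_NORMED); print(cv2.minMaxLoc(r)[1::2], "same place = (15,15), 1.6 px/mm")
E
```

```text
w6 forceps ends/mid [[0.477, -0.344, 0.004], [0.384, -0.407, 0.004], [0.432, -0.373, 0.004]]
top0 ends/mid [[0.473, -0.349, 0.004], [0.383, -0.406, 0.004], [0.428, -0.378, 0.004]]
(0.6580521464347839, (30, 29)) same place = (15,15), 1.6 px/mm
```

```bash
python3 - <<'E'
import cv2,numpy as np
a,b=[cv2.imread(f"pics/{n}.png",0).astype(np.float32) for n in("scene0","s2")]
hp=lambda g:cv2.GaussianBlur(g,(0,0),1)-cv2.GaussianBlur(g,(0,0),3)
for n,(u0,u1,v0,v1) in dict(forceps=(388,442,208,226),dish=(240,274,232,260),beaker=(200,224,210,240),thin=(218,260,282,318)).items():
    r=cv2.matchTemplate(hp(b)[v0-8:v1+8,u0-8:u1+8],hp(a)[v0:v1,u0:u1],cv2.TM_CCOEFF_NORMED); print(n,cv2.minMaxLoc(r)[1::2],"(8,8)=unmoved", a[v0:v1,u0:u1].mean(),b[v0:v1,u0:u1].mean())
E
```

```text
forceps (0.9998407959938049, (8, 8)) (8,8)=unmoved 121.66255 127.99589
dish (0.9997583031654358, (8, 8)) (8,8)=unmoved 118.161766 124.32248
beaker (0.9997851848602295, (8, 8)) (8,8)=unmoved 111.80972 117.66805
thin (0.9594418406486511, (8, 8)) (8,8)=unmoved 112.13492 118.17659
```

All the bystanders are where they were. Handing in.

```bash
python3 -c "
from station import bot
print(bot.hand_in())"
```

```text
the job is handed in; nothing more can be done
None
```

The thick weight is on the tester's pan with its slot round the spindle, and I handed the job in at about 18 s of the 58 s allowed. I lifted it from the rack's +y bay and laid it flat on the bench. I then let go, took it again by its two flat sides, slid it in under the button head, lowered it and released it.

**Checks that agreed:**
- **Seating:** the weight touched down at TCP z = 0.0659 m. The prediction was 0.0658 m for fully seated and 0.0703 m for resting on the pin tops.
- **Position:** the last wrist picture puts the weight's centre within about 1 mm and 0.2° of the pan's. It looks level in both the wrist and scene views.
- **Bystanders:** the scene camera shows no shift in the forceps, dish, beaker or thin weight. The match is 0.96 for the thin weight and above 0.999 for the others.
- **Forces:** after release, the gripper was open and clear with no meaningful force on it. The largest reported contact force was about 24 N, when laying the weight on the bench.

**Checks that disagreed:**
- **Forceps from two other views:** the top camera gave a poor match (0.32) and the wrist camera comparison was unusable. I think the arm, its shadow or a finger was in the way, and I relied on the scene camera instead.
- **Weight height from the picture:** when I let the fit find the height of the weight's top, it gave 76 mm instead of 80 mm. The pixel fit is weak in that direction; the touchdown height says it is seated.

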